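Prime the water filter with the service key

TASK

Open the water filter's supply by turning its valve lever a quarter turn until it lies along the pipe. Then take the service key from its wooden rest, push it fully home in the key switch on the filter unit, turn it a quarter turn clockwise against the spring to the stop, and finish while still gripping the key and holding it turned and fully in. Leave the cups, jug, tamper and pager beside it where they are.

Things in the scene. Friction and masses are not known exactly. Their poses are not given: they have to be found in the camera images.
- valve (a joint): steel valve lever, rad: 0 = closed (crosswise to the pipe, pointing to the unit's -x), 1.571 = open (along the pipe, pointing to the unit's +y), where it meets a stop. Turns clockwise seen from above, stays where it is left, starts between 0 and 0.25. About 2 N at the grip point moves it.
- valve_hinge (a point): point on the vertical axis of the valve lever, at mid-height of the lever (72 mm above the counter). The frame turns with the lever: the lever points along its -x axis.
- valve_grip (a point): grip point on the valve lever, 60 mm out from its axis, 72 mm above the counter. The lever is a level bar 12 mm wide and 12 mm high that ends 75 mm from the axis; the fittings of the pipe reach up to 28 mm below its centre line. Frame as valve_hinge.
- key_switch (a joint): turn of the key switch's steel plug, rad: 0 = at rest, 1.45 = stop (a quarter turn). Grows clockwise seen from above. A spring turns it back when let go: 0.03 N m at rest to 0.12 N m at the stop. The key has about 0.12 rad of play in the keyway, so the key itself turns up to about 1.57 rad.
- lock_face (a point): centre of the key switch plug's upper face, 57 mm above the counter, inside a low dark ring (27 mm hole). The keyway goes straight down: 18 mm (frame's x) by 7 mm (y), 34 mm deep, chamfered; frame turns with the plug, z up. Two stiff sprung pins 8 and 17 mm down press on the blade's flat sides: pushing the key past takes about 5 to 12 N; a small wiggle helps.
- key_grip (a point): centre of the grey bow of the loose upright key: 30 mm wide (key's x), 12 thick (y: grip here), 34 high; z up. Below it a shank, a 20 mm round shoulder 26-31 mm down, then a flat steel blade 16 (x) x 5 (y) x 28 mm, slimmer in its last 3 mm, tip 59 mm down. Fits either way round. Fully home the shoulder sits on the plug's face, this point 31 mm above lock_face. About 60 g.
- key_rest: fixed wooden key rest, 50 x 70 x 34 mm, origin at the centre of its underside; the key stands in a 20 x 8 mm slot through its middle, blade width along the rest's x.
- unit: fixed water filter unit: base plate 90 (x) x 290 (y) mm, origin under its centre. Grey housing 90 x 110 mm, top at 56 mm, centred 75 mm to -y; key switch in it 10 mm to -x, 75 mm to -y of the origin. Steel pipe along y at height 30 mm; valve axis 60 mm to +y. Flat gauge on the housing, top at 62 mm.
- pager: white guest pager, 76x62x26 mm, bystander, origin under its centre
- dosing_cup: steel dosing cup, 59 mm across, 57 mm high, bystander, origin under its centre
- tamper: coffee tamper with a turned wooden handle, 58 mm across, 82 mm high, bystander, origin under its centre
- milk_jug: steel milk jug, 88x121x95 mm, bystander, origin under its centre
- cup: espresso cup, 64x88x50 mm, bystander, origin under its centre

How it is judged:
By the outcome, as a careful person would: the job done as asked, in the order asked, and still so for the second after the job is handed in, while the arm keeps its last pose, push and grip.
It also fails if it takes over 61 s, if anything falls off the work surface, if the arm or the gripper's body presses on something with over 40 N, if the wrist force passes 120 N, or if a joint passes its speed limit or range.

ROBOT

A 6-joint arm with a two-finger parallel gripper is mounted at the origin on a cart in front of the work surface, level with it; the furniture and walls round the work are solid. World frame = base frame: x ahead of the robot, y to its left, z up, the work surface at z = 0. Lengths are in m, angles in rad, forces in N, time in s.
With the tool pointing down it reaches from about 0.35 to 0.775 m from the base axis. Payload 7.3 kg.
Tool frame: the origin (TCP) lies at the centre of the arm's flange, where the gripper is bolted on; the fingertips stand 178 mm ahead of it and the grasp point (between the pads) lies 159 mm ahead of it; z points along the fingers, y is the line along which they close (so a half turn about z gives the same grasp; the last joint's range is limited). The gripper opens to 92 mm and grips with 3 to 60 N. Pads are 19 mm wide; open, the fingers measure 130 mm over their backs; the gripper's body (75 mm by 190 mm) begins 47 mm behind the grasp point.
Start: joints at [-1.375, 0.342, 1.524, -0, 1.275, -0.146], TCP at [0.176, -0.495, 0.405] pointing down, gripper open.
Joint ranges: [-2.53, 2.53], [-0.77, 2.02], [0.04, 2.7], [-1, 4.14], [0.28, 2.66], [-3.11, 3.11]. Speed limits (rad/s): [2.57, 2.57, 3.14, 3.14, 3.14, 3.14].

INTERFACE

Orientations are given as [roll, pitch, yaw] about the fixed x, y, z axes, in that order (R = Rz(yaw) Ry(pitch) Rx(roll)).
In Python, from cell import telemetry, vision, ticket gives the robot as it stands.
- The arm moves only by the shell command python3 -m crank 'ROWS' [FORCE]. ROWS is JSON, a list of rows, each a list of 5 numbers: the gripper command: -1 is shut, 1 is fully open, values between are in proportion, then the shift along the tool's x, y, z in mm, then the turn about the tool's z in rad. In form: [[fingers, dx, dy, dz, roll], ...]. A call has 1 to 12 rows; each row is the pose to reach, as a shift and turn from the pose commanded when the call began, along the tool's axes at that moment; what a row does not reach only later rows make up. A row lasts 1/12 s, in which the tool goes at most 41.7 mm and 7.16 degrees, less where a joint would pass 70% of its speed; a pose out of reach is approached as far as the arm can. A call with a gripper value outside its range is refused whole. The fingers move at their own pace and stop on an object; FORCE is the grip in N (left out, the last holds). Time passes only in rows, so rows that repeat a pose let the fingers close. It gives the time, the measured TCP pose, the force, the opening and the grip force at its end, in the units of the state.
- telemetry.observe(): the state, without advancing time (a new reading comes with each control period).
- vision.read_camera(name): name is "scene" or "side" or "wrist"; returns (picture, depth): 420x560x3 uint8, red, green, blue; 420x560 float32, m along the optical axis (not along the pixel's ray), 0 where there is no reading.
- vision.get_calibration(name): a dict with "camera_matrix" (3x3 intrinsics, pixels), "rvec" (rotation vector, rad) and "tvec" (3), from world to camera coordinates, as OpenCV has them. Camera axes: x right, y down, z forward; pixel columns grow to the right and rows downward; lengths in m; the calibration is good to about 2 mm. A picture is of the moment at which its call begins: read the wrist's pose just before it. get_calibration takes no time and is no camera call; for the wrist camera it gives the pose at the moment of the call.
- ticket.hand_in(): hands the job in; it is judged then, once.
The state is a dict: "time": time; "qpos": joint angles; "qvel": joint speeds; "joint_efforts": joint torques, N m; "tool_pos": TCP position; "tool_rot": TCP orientation; "contact_force": force on the tool from outside, world axes, zero at the start; "torque": the same for the moment, N m; "opening": finger opening in m; "grip_force": force on a finger pad.
Only numpy, scipy, OpenCV 4.12 (cv2) and the standard library are available. Lean on these libraries where they do the work, as an engineer would, in place of code of your own. Each camera call takes 0.05 s, during which the arm holds its last target. There are 200 camera calls.

## Working session

There is one attempt and no reset: what is moved stays moved. The work goes in short steps, Python scripts to look and compute and a shell command to move; the robot and the scene stay as the last step left them, time stands still between calls to the robot, and variables do not carry over. Pictures are saved under pics/ and viewed, at most 10 in all, crops included, and the job is handed in when it is done.

```bash
ls; mkdir -p pics; cat > h.py <<'E'
import numpy as np, cv2
from cell import telemetry, vision, ticket
def cal(n):
    c=vision.get_calibration(n); K=np.array(c["camera_matrix"],float); R=cv2.Rodrigues(np.array(c["rvec"],float))[0]; t=np.array(c["tvec"],float).ravel()
    return K,R,t
def pts(d,K,R,t):
    v,u=np.indices(d.shape); p=np.stack([(u-K[0,2])*d/K[0,0],(v-K[1,2])*d/K[1,1],d],-1)
    return (p-t)@R   # world
def ray(u,v,z,C):
    K,R,t=C; r=np.linalg.inv(K)@[u,v,1]; o=-R.T@t; r=R.T@r
    return o+r*(z-o[2])/r[2]
def save(n,im): cv2.imwrite(f"pics/{n}.png",im[...,::-1])
E
python3 - <<'E'
from h import *
print(telemetry.observe())
a=[]
for n in ("scene","side"):
    C=cal(n); im,d=vision.read_camera(n); save(n,im); np.savez(n,im=im,d=d,K=C[0],R=C[1],t=C[2]); print(n,-C[1].T@C[2],C[1][2])
E
```

```text
pics
{'time': 0.0, 'qpos': array([-1.37498041e+00,  3.42701863e-01,  1.52501052e+00, -1.00403710e-06,
        1.27541098e+00, -1.46028058e-01]), 'qvel': array([ 5.16727489e-04, -3.01154187e-05,  2.44187920e-03,  4.57488122e-04,
       -2.12941438e-03,  2.07330673e-03]), 'joint_efforts': array([ 8.68594143e-04, -4.31236374e+01, -2.44213647e+01,  7.19187269e-02,
        5.59924264e-02, -1.37768052e-04]), 'tool_pos': array([ 0.17597274, -0.49448231,  0.40405786]), 'tool_rot': array([-3.14007810e+00, -2.21781964e-04,  3.41844104e-01]), 'contact_force': array([ 0.04990624, -0.34092508,  0.82896272]), 'torque': array([-0.0478971 , -0.0089136 ,  0.01415551]), 'grip_force': 0.0, 'opening': 0.09186341097278111}
scene [-0.05502743 -0.73635918  1.12426676] [ 0.39268877  0.57620399 -0.71678762]
side [0.21808496 1.06138914 0.69502975] [ 0.28558224 -0.79836081 -0.53015356]
```

View pics/scene.png

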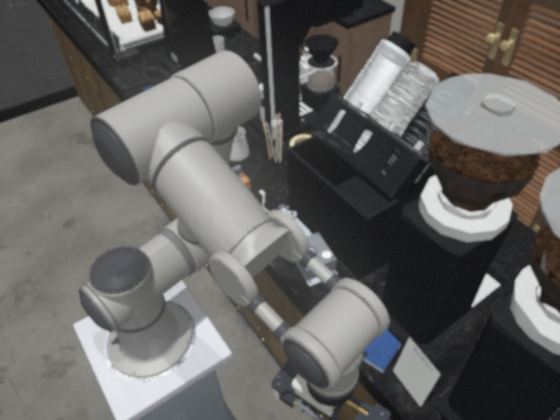

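View pics/side.png

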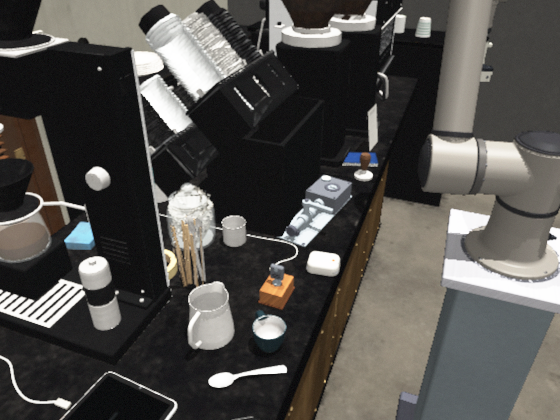

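The side view shows the unit: housing at (328,190), valve and pipe near (303,220). The key in its orange rest is at (277,285), the pager at (323,264), dosing cup at (234,231), tamper at (364,168), and jug and cup at (210,315) and (268,333). The scene view is mostly blocked by the arm. Next is an enlarged crop, with positions worked out from depth.

```bash
python3 - <<'E'
from h import *
f=np.load("side.npz"); im=f["im"]; C=(f["K"],f["R"],f["t"]); P=pts(f["d"],*C)
save("crop",cv2.resize(im[155:315,220:380],(800,600)[:1]*1+(600,) if 0 else (600,600),interpolation=cv2.INTER_CUBIC))
for u,v in [(328,190),(305,220),(277,285),(277,268),(323,264),(234,231),(364,168),(210,315),(268,333)]: print(u,v,P[v,u].round(3))
# unit base plate: pts z<0.02, >.003 near ; rest: orange
hsv=cv2.cvtColor(im,cv2.COLOR_RGB2HSV)
m=(hsv[...,0]<16)&(hsv[...,1]>140)&(hsv[...,2]>90); m[:,:255]=0;m[:,300:]=0;m[:265]=0;m[310:]=0
q=P[m]; t=q[abs(q[:,2]-.034)<.004]; print("rest top",len(t),t.mean(0),cv2.minAreaRect((t[:,:2]*1000).astype(np.float32)))
R=(slice(150,250),slice(270,365)); q=P[R].reshape(-1,3)
h=q[(abs(q[:,2]-.056)<.006)]; print("housing",len(h),h.mean(0),cv2.minAreaRect((h[:,:2]*1000).astype(np.float32)))
E
```

```text
328 190 [ 0.478 -0.032  0.055]
305 220 [0.5   0.105 0.035]
277 285 [0.478 0.364 0.036]
277 268 [0.48  0.36  0.078]
323 264 [0.41  0.249 0.026]
234 231 [0.639 0.232 0.048]
364 168 [ 0.419 -0.244  0.034]
210 315 [0.543 0.533 0.084]
268 333 [0.455 0.472 0.01 ]
rest top 217 [0.48594196 0.36934846 0.03222863] ((482.823974609375, 357.70782470703125), (71.81587219238281, 50.5177116394043), 89.66893768310547)
housing 925 [ 0.49735602 -0.03701167  0.05486482] ((496.8980712890625, -68.5491943359375), (459.5129699707031, 151.37210083007812), 89.166748046875)
```

View pics/crop.png

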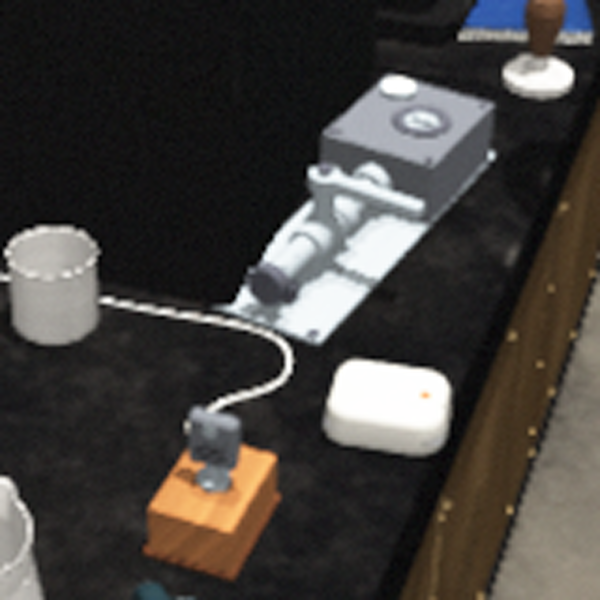

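The crop shows the key-switch ring at crop (421,121). The lever runs from its hinge at (325,178) to its tip at (425,208), and the bow's broad face is at (215,435) with the rest below it. The lever starts close to the closed position.

```bash
python3 - <<'E'
from h import *
f=np.load("side.npz"); C=(f["K"],f["R"],f["t"])
px=lambda u,v:(220+u/3.75,155+v/3.75)
for n,u,v,z in [("lock",421,121,.057),("hub",325,178,.078),("tip",425,208,.072),("plate nearcorner",318,343,.003),("plate leftcorner",225,308,.003),("bowtop",215,412,.085+.01),("shoulder",213,478,.036),
   ("h1",392,76,.056),("h2",495,103,.056),("h3",428,168,.056),("h4",322,137,.056)]:
    print(n,ray(*px(u,v),z,C)[:2].round(4))
C=cal("wrist"); print("wristcam",-C[1].T@C[2],C[1][2],C[1][0])
E
```

```text
lock [ 0.4701 -0.0479]
hub [0.5021 0.089 ]
tip [0.4309 0.0915]
plate nearcorner [0.4772 0.1717]
plate leftcorner [0.5482 0.1571]
bowtop [0.4756 0.3694]
shoulder [0.4811 0.3567]
h1 [ 0.5101 -0.1101]
h2 [ 0.4254 -0.0973]
h3 [0.4482 0.0143]
h4 [5.318e-01 3.000e-04]
wristcam [ 0.25587781 -0.4672163   0.38436022] [-0.29234652 -0.10208405 -0.95084823] [ 0.33438509 -0.94243512 -0.00162878]
```

```bash
python3 -m crank '[[1,40,-20,0,-0.12],[1,80,-45,5,-0.24],[1,120,-85,10,-0.36],[1,150,-120,15,-0.48],[1,180,-150,20,-0.6],[1,210,-180,25,-0.72],[1,240,-210,30,-0.84],[1,270,-240,35,-0.96],[1,300,-270,40,-1.08],[1,325,-295,45,-1.2],[1,350,-320,50,-1.32],[1,370,-345,60,-1.44]]'
```

```text
time: 1.1
tool_pos: [0.4049, -0.0556, 0.3481]
tool_rot: [3.14, 0.001, 1.788]
contact_force: [1.5, -0.7, 0.1]
opening: 0.0918
grip_force: 0.0
```

```bash
python3 -m crank '[[1,30,15,0,-0.12],[1,60,30,5,-0.24],[1,90,45,5,-0.36],[1,120,60,10,-0.48],[1,129,66,10,-0.6],[1,129,66,10,-0.72],[1,129,66,10,-0.84],[1,129,66,10,-0.96],[1,129,66,10,-1.08],[1,129,66,10,-1.2],[1,129,66,10,-1.26],[1,129,66,10,-1.26]]'
python3 - <<'E'
from h import *
C=cal("wrist"); im,d=vision.read_camera("wrist"); save("w1",im); np.savez("w1",im=im,d=d,K=C[0],R=C[1],t=C[2]); print(-C[1].T@C[2]); s=telemetry.observe(); print(s["tool_pos"],s["tool_rot"],s["qpos"])
E
```

```text
time: 2.1
tool_pos: [0.4416, 0.0824, 0.3375]
tool_rot: [-3.141, -0.001, 3.044]
contact_force: [0.2, 0.4, 0.5]
opening: 0.0919
grip_force: 0.0
[0.35783422 0.08960912 0.31782911]
[0.44162781 0.08241214 0.33758678] [-3.14143951e+00 -5.88378953e-04  3.04035506e+00] [ 1.36235622e-02  2.77736093e-01  1.82310291e+00 -9.81370883e-05
  1.04135571e+00 -1.45588563e+00]
```

View pics/w1.png

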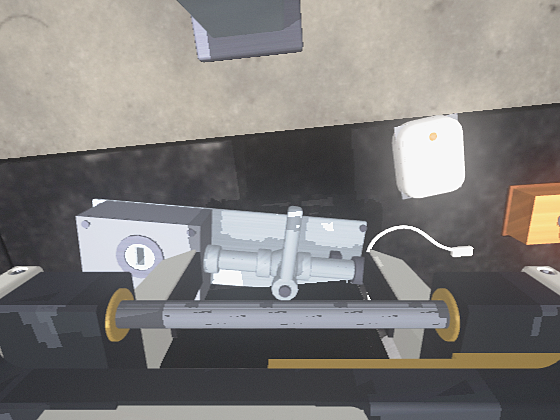

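The wrist view shows the lock ring at (141,256) with its keyway, the lever hub at (284,290), the lever tip at (294,208), and the pipe running horizontally. Next I'll work out the lever and lock from this view.

```bash
python3 - <<'E'
from h import *
f=np.load("w1.npz"); C=(f["K"],f["R"],f["t"]); P=pts(f["d"],*C); im=f["im"]
hub=ray(284,289,.080,C); tip=ray(294,208,.078,C); tip2=ray(289,250,.078,C)
print("hub",hub,"tip",tip,tip2,"ang",np.degrees(np.arctan2(*(tip-hub)[1::-1])))
for u,v in[(284,289),(294,212),(289,250),(141,256),(120,225),(141,225)]: print(u,v,P[v,u].round(4))
print("lock",ray(141,256,.057,C))
# pipe ends / plate far corners for yaw: housing top edge
for u,v,z in[(77,216,.056),(200,222,.056),(366,221,.003),(215,208,.003)]: print(ray(u,v,z,C)[:2].round(4))
# lever top mask
m=(abs(P[...,2]-.078)<.004); m[:200]=0; m[300:]=0; m[:,:250]=0; m[:,320:]=0
q=P[m][:,:2]; print(len(q),q.mean(0),cv2.minAreaRect((q*1000).astype(np.float32)), cv2.fitLine(q.astype(np.float32),cv2.DIST_HUBER,0,.01,.01).ravel())
# keyway
s=cv2.cvtColor(im,cv2.COLOR_RGB2GRAY)[240:274,122:162]; print(s[::2,::2])
E
```

```text
hub [0.50575517 0.0767194  0.08      ] tip [0.43340366 0.091842   0.078     ] [0.46996138 0.08443477 0.078     ] ang 168.19425042330332
284 289 [0.5047 0.0768 0.0817]
294 212 [0.4367 0.0915 0.0783]
289 250 [0.4697 0.0844 0.0785]
141 256 [ 0.4767 -0.0579  0.0472]
120 225 [ 0.4407 -0.0642  0.0566]
141 225 [ 0.4425 -0.0454  0.0568]
lock [ 0.47238269 -0.05253934  0.057     ]
[ 0.4288 -0.1003]
[0.4451 0.0073]
[0.4792 0.1682]
[0.4488 0.0093]
1442 [0.47639368 0.08382991] ((475.6641845703125, 81.64442443847656), (23.25834083557129, 85.74348449707031), 82.47634887695312) [ 0.97602516 -0.2176576   0.47639367  0.08382991]
[[164 191 189 189 189 189 189 190 189 191 188 191 190 193 193  94 216 235
  226 226]
 [191 191 195 192 193 191 190 190 189 186 190 189 191 189 187 200 135 181
  231 226]
 [192 192 191 191 186 218 252 255 255 254 204 182 188 191 191 193 197 131
  219 231]
 [194 193 195 227 253 249 247 253 255 255 254 253 229 185 190 191 192 197
  108 241]
 [192 192 158 255 248 247 246 212 132 135 144 248 249 255 187 194 195 198
  182 156]
 [188 184 255 249 247 247 247 238 141 144 130 252 248 24
[... 264 characters left out ...]
 233 193
  196 197]
 [190 162 254 248 247 247 248 240 133 142 139 237 248 247 247 248 255 185
  187 189]
 [189 188 250 249 247 247 248 242 131 138 176 236 248 247 247 249 176 190
  192 191]
 [190 192 137 255 248 247 248 249 125 177 174 226 248 247 247 250 202 188
  188 181]
 [191 194 196 135 255 248 248 207 192 159 161 228 248 247 248 255 185 189
  182 185]
 [188 187 189 192 110 255 252 248 249 247 248 243 248 249 255 185 188 184
  181 182]
 [187 193 194 193 195 190 220 255 255 251 250 252 255 151 186 188 183 182
  183 181]
 [229 192 197 194 193 189 190 188 163 152 149 150 177 192 195 183 183 182
  181 182]
 [ 66  67  73  68 164 185 183 184 183 185 187 185 185 189 185 182 182 181
  183 181]]
```

```bash
python3 -m crank '[[0.1,-4,8,30,0.11],[0.1,-4,8,60,0.11],[0.1,-4,8,85,0.11],[0.1,-4,8,102,0.11],[0.1,-4,8,102,0.11],[-0.6,-4,8,102,0.11],[-1,-4,8,102,0.11],[-1,-4,8,102,0.11],[-1,-4,8,102,0.11],[-1,-4,8,102,0.11]]' 6
```

```text
time: 2.98
tool_pos: [0.4467, 0.09, 0.2367]
tool_rot: [3.141, 0.002, 2.932]
contact_force: [-0.1, -0.0, 0.3]
opening: 0.0299
grip_force: 0.0
```

```bash
python3 -m crank '[[-1,0,0,0,0],[-1,0,0,0,0],[-1,0,0,0,0],[-1,0,7,0,0.12],[-1,-2,14,0,0.24],[-1,-4,21,0,0.36],[-1,-7,28,0,0.48],[-1,-11,34,0,0.6],[-1,-15,40,0,0.72],[-1,-20,45,0,0.84],[-1,-26,49,0,0.96],[-1,-32,53,0,1.08]]' 8
```

```text
time: 3.98
tool_pos: [0.4885, 0.1363, 0.236]
tool_rot: [-3.141, -0.002, 1.846]
contact_force: [-1.8, 5.2, 3.1]
opening: 0.0123
grip_force: 8.0
```

```bash
python3 -m crank '[[-1,0,7,0,0.12],[-1,-2,14,0,0.24],[-1,-4,21,0,0.36],[-1,-7,28,0,0.48],[-1,-9,31,0,0.53],[-1,-9,33,0,0.56],[-1,-9,33,0,0.56]]' 12
```

```text
time: 4.57
tool_pos: [0.5205, 0.1375, 0.2356]
tool_rot: [-3.132, -0.0, 1.29]
contact_force: [-14.3, 10.7, 10.8]
opening: 0.0129
grip_force: 11.9
```

```bash
python3 -m crank '[[0.1,0,-4,0,-0.04],[0.1,0,-4,0,-0.04],[0.1,0,-4,0,-0.04],[0.1,0,-4,-10,-0.04],[0.1,0,-4,-45,-0.04],[0.1,0,-4,-85,-0.04],[0.1,20,-4,-110,-0.16],[0.1,50,-4,-110,-0.28],[0.1,60,-4,-110,-0.4],[0.1,70,-4,-110,-0.52],[0.1,70,-4,-110,-0.52],[0.1,70,-4,-110,-0.52]]'
python3 - <<'E'
from h import *
C=cal("wrist"); im,d=vision.read_camera("wrist"); save("w2",im); np.savez("w2",im=im,d=d,K=C[0],R=C[1],t=C[2]); print(-C[1].T@C[2]); s=telemetry.observe(); print(s["tool_pos"],s["tool_rot"],s["qpos"])
E
```

```text
time: 5.57
tool_pos: [0.5385, 0.204, 0.3462]
tool_rot: [3.141, 0.0, 1.808]
contact_force: [-0.7, -0.3, 0.1]
opening: 0.0504
grip_force: 0.0
[0.51899255 0.28504058 0.32635528]
[0.53846627 0.20357636 0.34601717] [-3.14150217e+00  4.13927425e-04  1.80761442e+00] [ 2.28449712e-01  4.84439240e-01  1.46866191e+00 -4.46920010e-04
  1.18857856e+00 -8.20165477e-03]
```

View pics/w2.png

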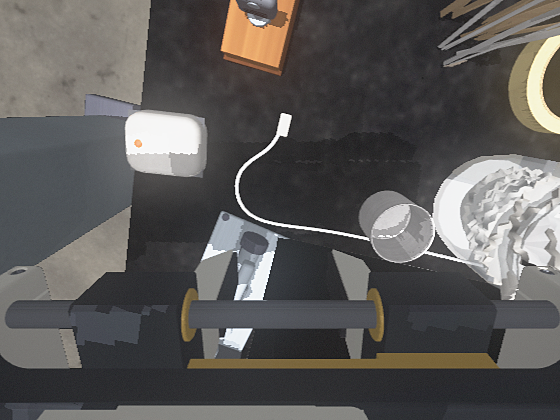

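```bash
python3 -m crank '[[0.1,20,-2,0,-0.12],[0.1,45,-4,0,-0.24],[0.1,70,-7,0,-0.36],[0.1,95,-10,0,-0.48],[0.1,120,-14,0,-0.6],[0.1,140,-16,0,-0.72],[0.1,159,-16,0,-0.84],[0.1,159,-16,0,-0.96],[0.1,159,-16,0,-1.08],[0.1,159,-16,0,-1.2],[0.1,159,-16,0,-1.29],[0.1,159,-16,0,-1.29]]'
python3 - <<'E'
from h import *
im2,d2=vision.read_camera("side")
C=cal("wrist"); im,d=vision.read_camera("wrist"); np.savez("w3",im=im,d=d,K=C[0],R=C[1],t=C[2]); print(-C[1].T@C[2]); s=telemetry.observe(); print(s["tool_pos"],s["tool_rot"],s["qpos"])
c=cv2.resize(im2[155:275,270:380],(400,420),interpolation=cv2.INTER_CUBIC)
im=np.hstack([cv2.resize(im[100:310,100:460],None,fx=1.1,fy=1.1),]) if 0 else im[:, 100:500]
save("w3",np.hstack([c,im]))
E
```

```text
time: 6.62
tool_pos: [0.4852, 0.3538, 0.3459]
tool_rot: [-3.141, -0.0, 3.101]
contact_force: [-0.4, 0.3, -0.3]
opening: 0.0505
grip_force: 0.0
[0.40115939 0.3565695  0.32612305]
[0.48520696 0.35393507 0.3458865 ] [-3.14129964e+00 -8.20180713e-05  3.09597147e+00] [ 5.02712685e-01  5.28434706e-01  1.39306817e+00 -2.20723787e-04
  1.22031252e+00 -1.02238666e+00]
```

View pics/w3.png

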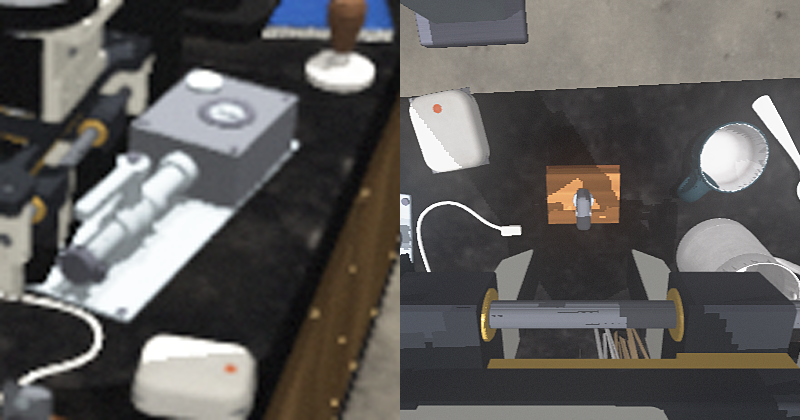

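The left panel shows the lever now lying along the pipe, from its hub at (130,158) to its tip at (88,212). The right panel shows the rest at (547–620,166–223) with the grey bow at (583,208), edge-on, so its thickness is roughly world y. I'll measure both.

```bash
python3 - <<'E'
from h import *
C=cal("side"); g=lambda x,y,z:ray(270+x/3.636,155+y/3.5,z,C)[:2]
a,b=g(130,158,.08),g(88,212,.078); p,q=g(180,160,.045),g(82,258,.045)
for u,v in((a,b),(p,q)): print(u,v,np.degrees(np.arctan2(*(v-u)[::-1])))
f=np.load("w3.npz"); C=(f["K"],f["R"],f["t"]); P=pts(f["d"],*C); im=f["im"]
hsv=cv2.cvtColor(im,cv2.COLOR_RGB2HSV); B=np.zeros(im.shape[:2],bool); B[150:245,235:330]=1
m=B&(abs(P[...,2]-.034)<.006)&(hsv[...,1]>90); r=cv2.minAreaRect((P[m][:,:2]*1000).astype(np.float32)); print("rest",m.sum(),r)
k=B&(P[...,2]>.05); q=P[k]; print("bow n",k.sum(),q.min(0),q.max(0))
t=q[q[:,2]>q[:,2].max()-.006]; print("bowtop",len(t),cv2.minAreaRect((t[:,:2]*1000).astype(np.float32)),t.mean(0))
v,u=np.nonzero(k); print(u.min(),u.max(),v.min(),v.max())
for v in range(v.min(),v.max()+1,4):
    uu=np.nonzero(k[v])[0]; print(v,uu.min(),uu.max(),P[v,(uu.min()+uu.max())//2].round(4))
E
```

```text
[0.50682418 0.08211573] [0.51167461 0.15849359] 86.36627351634618
[0.48774423 0.01551723] [0.51183934 0.16763514] 80.99926402359618
rest 3083 ((483.239013671875, 353.93756103515625), (70.06423950195312, 50.641761779785156), 88.49885559082031)
bow n 585 [0.40115939 0.34776368 0.05223807] [0.49697846 0.36026625 0.32612305]
bowtop 27 ((401.1593933105469, 356.5694885253906), (0.0, 0.0), 0.0) [0.40115939 0.3565695  0.32612305]
242 325 152 242
152 322 322 [0.4012 0.3566 0.3261]Traceback (most recent call last):
  File "<stdin>", line 12, in <module>
    return umr_minimum(a, axis, None, out, keepdims, initial, where)
ValueError: zero-size array to reduction operation minimum which has no identity
```

```bash
python3 - <<'E'
from h import *
C=cal("side"); im,d=vision.read_camera("side"); P=pts(d,*C)
m=(P[...,2]>.067)&(P[...,2]<.084)&(P[...,0]>.47)&(P[...,0]<.55)&(P[...,1]>.05)&(P[...,1]<.17); m[:,335:]=0; m[:195]=0
q=P[m]; print(len(q)); print(cv2.fitLine(q[:,:2].astype(np.float32),cv2.DIST_HUBER,0,.01,.01).ravel(), cv2.minAreaRect((q[:,:2]*1000).astype(np.float32)))
for y in np.arange(.06,.17,.01):
    s=q[abs(q[:,1]-y)<.005]
    if len(s): print(round(y,3),len(s),s[:,0].min().round(4),s[:,0].max().round(4),s[:,0].mean().round(4))
f=np.load("w3.npz"); C=(f["K"],f["R"],f["t"]); P=pts(f["d"],*C)
k=np.zeros(P.shape[:2],bool); k[170:245,265:302]=1; k&=(P[...,2]>.05)&(P[...,2]<.12); q=P[k]; print("bow",k.sum(),q.min(0),q.max(0))
t=q[q[:,2]>q[:,2].max()-.005]; print(len(t),cv2.minAreaRect((t[:,:2]*1000).astype(np.float32)),t.mean(0))
E
```

```text
154
[0.23052248 0.973067   0.5101357  0.11205748] ((516.4822387695312, 113.80043029785156), (51.86361312866211, 80.99652099609375), 8.465719223022461)
0.07 4 0.5015 0.5165 0.509
0.08 28 0.4949 0.5464 0.5071
0.09 25 0.4961 0.5461 0.5087
0.1 14 0.5035 0.5157 0.508
0.11 13 0.506 0.5194 0.5109
0.12 17 0.5081 0.5211 0.5131
0.13 13 0.5099 0.5207 0.5147
0.14 16 0.5118 0.5232 0.5159
0.15 23 0.5132 0.525 0.5196
0.16 1 0.5209 0.5209 0.5209
bow 558 [0.4679529  0.34776368 0.05223807] [0.49697846 0.36026625 0.08364973]
449 ((482.5105895996094, 353.6076354980469), (11.68459415435791, 28.899742126464844), 87.79881286621094) [0.48207196 0.35398436 0.08142891]
```

Depth puts the lever at about 78–80°, parallel to the pipe at about 80°, so the valve is open. The bow centre is at (0.4825, 0.3536, 0.065). I'll descend and grip.

```bash
python3 -m crank '[[0.1,3,0,35,-0.01],[0.1,3,0,70,-0.01],[0.1,3,0,100,-0.01],[0.1,3,0,115,-0.01],[0.1,3,0,122,-0.01],[0.1,3,0,122,-0.01],[-0.3,3,0,122,-0.01],[-0.5,3,0,122,-0.01],[-1,3,0,122,-0.01],[-1,3,0,122,-0.01],[-1,3,0,122,-0.01],[-1,3,0,122,-0.01]]' 45; python3 -m crank '[[-1,0,0,0,0],[-1,0,0,0,0],[-1,0,0,0,0]]'
```

```text
time: 7.77
tool_pos: [0.4821, 0.3548, 0.2244]
tool_rot: [3.141, 0.001, 3.112]
contact_force: [0.1, -0.5, 0.1]
opening: 0.0152
grip_force: 0.0
time: 8.02
tool_pos: [0.482, 0.3548, 0.2242]
tool_rot: [3.141, 0.0, 3.112]
contact_force: [-0.8, 0.4, 3.7]
opening: 0.0115
grip_force: 45.0
```

```bash
python3 -m crank '[[-1,0,0,-15,0],[-1,0,0,-35,0],[-1,0,0,-60,0],[-1,0,0,-85,0],[-1,0,0,-100,0],[-1,0,0,-100,0],[-1,0,-25,-100,0.02],[-1,-1,-60,-100,0.05],[-1,-1,-95,-100,0.08],[-1,-1,-130,-100,0.11],[-1,-2,-160,-100,0.14],[-1,-2,-190,-100,0.14]]' && python3 -m crank '[[-1,0,-35,0,0],[-1,0,-70,0,0],[-1,0,-105,0,0],[-1,0,-140,0,0],[-1,0,-170,0,0],[-1,0,-190,0,0],[-1,0,-190,0,0],[-1,0,-190,0,0]]'
```

```text
time: 9.02
tool_pos: [0.4778, 0.1631, 0.3224]
tool_rot: [-3.141, -0.002, 2.97]
contact_force: [1.3, -0.0, -1.6]
opening: 0.012
grip_force: 45.0
time: 9.68
tool_pos: [0.4459, -0.0232, 0.3228]
tool_rot: [3.141, -0.002, 2.969]
contact_force: [-0.6, 1.0, -0.8]
opening: 0.0117
grip_force: 45.0
```

```bash
python3 - <<'E'
from h import *
f=np.load("w1.npz"); C=(f["K"],f["R"],f["t"]); g=cv2.cvtColor(f["im"],cv2.COLOR_RGB2GRAY)
# steel plug disc (bright) and keyway (dark inside)
s=g[236:276,115:165]; b=(s>205).astype(np.uint8); n,l,st,ce=cv2.connectedComponentsWithStats(b)
for i in range(1,n):
    if st[i,4]>200: print(st[i],ce[i]+[115,236])
i=1+np.argmax([st[j,4] if abs(ce[j][0]-26)<8 else 0 for j in range(1,n)])
c=cv2.findContours((l==i).astype(np.uint8),cv2.RETR_CCOMP,cv2.CHAIN_APPROX_NONE)[0]; c=max(c,key=cv2.contourArea)
e=cv2.fitEllipse(c); print("plug",e,ray(e[0][0]+115,e[0][1]+236,.057,C))
h=((l!=i)&(cv2.drawContours(np.zeros_like(b),[cv2.convexHull(c)],-1,1,-1)>0)); v,u=np.nonzero(h)
W=np.array([ray(a+115,d+236,.057,C)[:2] for a,d in zip(u,v)]); k=np.linalg.norm(W-np.median(W,0),axis=1)<.011; W=W[k]
print("keyway",len(W),cv2.minAreaRect((W*1000).astype(np.float32)),cv2.fitLine(W.astype(np.float32),cv2.DIST_L2,0,.01,.01).ravel())
C=cal("wrist"); im,d=vision.read_camera("wrist"); save("w4",im); np.savez("w4",im=im,d=d,K=C[0],R=C[1],t=C[2]); s=telemetry.observe(); print(s["tool_pos"],s["tool_rot"],s["qpos"][[0,5]])
E
```

```text
[ 10   8  30  26 489] [139.24539877 256.54192229]
plug ((24.414548873901367, 20.376737594604492), (24.281892776489258, 29.863697052001953), 114.94379425048828) [ 0.47261519 -0.05408757  0.057     ]
keyway 119 ((472.2363586425781, -52.97379684448242), (6.395905494689941, 17.463958740234375), 76.16464233398438) [ 0.9758609  -0.21839316  0.47199702 -0.0533221 ]
[ 0.44600844 -0.02244958  0.32298643] [ 3.14128202e+00 -1.51974660e-03  2.97054449e+00] [-0.22229232 -1.62218942]
```

View pics/w4.png

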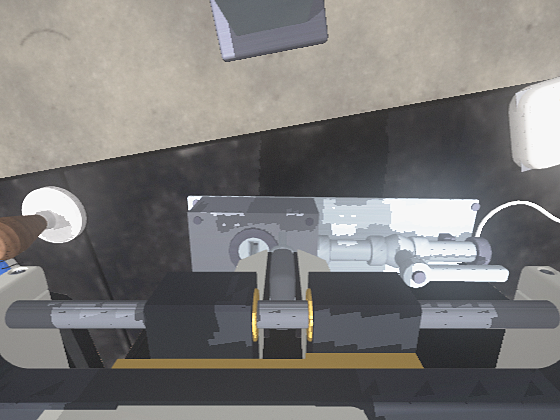

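The wrist view shows the lever (hub (418,272) to tip (508,272)) parallel to the pipe, the lock ring at (255,247), and the bow between the pads at (283,262). Next I'll hover above the keyway and check its alignment.

```bash
python3 -m crank '[[-1,-15,-12,0,0.03],[-1,-31,-25,0,0.03],[-1,-31,-25,15,0.03],[-1,-31,-25,30,0.03],[-1,-31,-25,40,0.03],[-1,-31,-25,40,0.03],[-1,-31,-25,40,0.03],[-1,-31,-25,40,0.03]]'
python3 - <<'E'
from h import *
a=telemetry.observe(); print(a["tool_pos"],a["tool_rot"])
C=cal("wrist"); im,d=vision.read_camera("wrist"); np.savez("w5",im=im,d=d,K=C[0],R=C[1],t=C[2])
C2=cal("side"); im2,d2=vision.read_camera("side"); np.savez("s5",im=im2,d=d2)
K,R,t=C2; p=K@(R@np.array([.472,-.052,.057])+t); p=p/p[2]; print("lock in side",p)
K,R,t=C; p1=K@(R@np.array([.472,-.052,.057])+t); print("in wrist",p1/p1[2])
u,v=int(p[0]),int(p[1])
A=cv2.resize(im2[v-35:v+35,u-35:u+35],(400,400),interpolation=cv2.INTER_CUBIC); B=cv2.resize(im[190:310,220:340],(400,400),interpolation=cv2.INTER_CUBIC)
save("w5",np.hstack([A,B]))
E
```

```text
time: 10.4
tool_pos: [0.4729, -0.0517, 0.2842]
tool_rot: [3.142, 0.001, 2.943]
contact_force: [0.3, 0.7, -1.1]
opening: 0.0116
grip_force: 45.0
[ 0.47285622 -0.05165602  0.28415388] [3.14159009e+00 5.11689354e-04 2.94301895e+00]
lock in side [331.99620287 186.46643737   1.        ]
in wrist [282.73345517 232.1201268    1.        ]
```

View pics/w5.png

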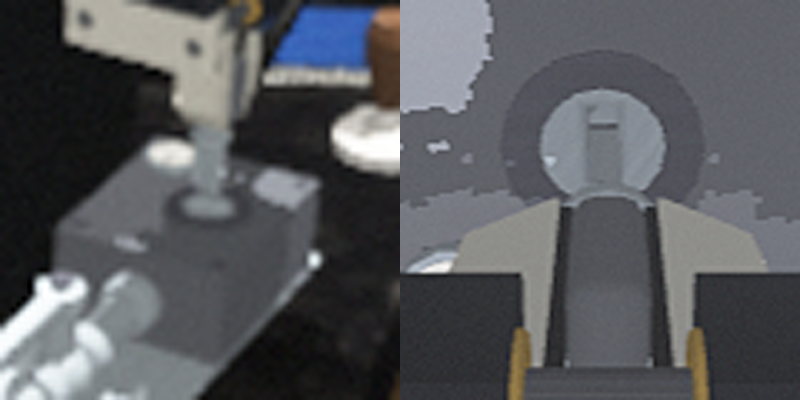

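The wrist crop (right) shows the plug disc centred near (602,142). The keyway's upper end is at (604,105), and the blade hangs in front of it with its tip at (604,126). I'll take intensity profiles for the fine lateral offset.

```bash
python3 - <<'E'
from h import *
f=np.load("w5.npz"); C=(f["K"],f["R"],f["t"]); g=cv2.cvtColor(f["im"],cv2.COLOR_RGB2GRAY); P=pts(f["d"],*C)
print("u",list(range(256,306,1)))
for v in (221,223,225,227,229,232,236,240,244): print(v,g[v,260:302].tolist())
for v in (222,224,226,230,236,242): print(v,(P[v,272:291:2,2]*1000).round(0).tolist())
T=np.array([.4729,-.0517]); yaw=2.943; ty=np.array([np.sin(yaw),-np.cos(yaw)]); tx=np.array([np.cos(yaw),np.sin(yaw)])
for n,u,v,z in [("plugL",262,232.5,.057),("plugR",299.5,232.5,.057),("ringL",250,232.5,.06),("ringR",311.5,232.5,.06),("ringtop",281,205,.06),("plugtop",281,216.5,.057),("kwtop",281,221.5,.057)]:
    w=ray(u,v,z,C)[:2]-T; print(n,(w@tx*1000).round(1),(w@ty*1000).round(1))
E
```

```text
u [256, 257, 258, 259, 260, 261, 262, 263, 264, 265, 266, 267, 268, 269, 270, 271, 272, 273, 274, 275, 276, 277, 278, 279, 280, 281, 282, 283, 284, 285, 286, 287, 288, 289, 290, 291, 292, 293, 294, 295, 296, 297, 298, 299, 300, 301, 302, 303, 304, 305]
221 [89, 88, 84, 84, 84, 84, 79, 88, 128, 145, 143, 144, 142, 135, 129, 130, 125, 126, 124, 130, 135, 133, 134, 132, 133, 131, 130, 133, 141, 139, 139, 145, 138, 115, 87, 79, 83, 86, 83, 83, 85, 84]
223 [88, 84, 87, 83, 81, 89, 127, 146, 141, 144, 140, 142, 142, 140, 130, 121, 107, 114, 131, 138, 136, 135, 136, 136, 132, 128, 128, 136, 141, 139, 140, 139, 139, 144, 132, 90, 75, 83, 82, 86, 82, 85]
225 [87, 83, 81, 76, 99, 132, 142, 143, 143, 136, 142, 144, 142, 139, 131, 122, 122, 136, 139, 141, 139, 138, 138, 139, 135, 127, 128, 133, 140, 138, 141, 140, 143, 141, 142, 144, 130, 97, 79, 81, 81, 80]
227 [83, 81, 82, 118, 146, 142, 142, 143, 141, 143, 141, 143, 143, 136, 132, 128, 104, 94, 93, 95, 93, 97, 87, 78, 79, 108, 133, 134, 141, 139, 140, 143, 141, 136, 138, 143, 144, 132, 90, 77, 84, 82]
229 [85, 76, 96, 135, 142, 141, 141, 140,
[... 792 characters left out ...]
, 84]
244 [86, 84, 84, 83, 78, 91, 131, 150, 143, 142, 142, 138, 140, 139, 139, 130, 120, 114, 113, 108, 102, 113, 116, 115, 115, 113, 125, 142, 145, 140, 143, 142, 142, 145, 138, 105, 72, 80, 83, 84, 84, 83]
222 [58.0, 58.0, 45.0, 40.0, 7.0, 6.0, 7.0, 56.0, 57.0, 58.0]
224 [56.0, 57.0, 47.0, 7.0, 7.0, 6.0, 6.0, 56.0, 57.0, 57.0]
226 [59.0, 58.0, 47.0, 6.0, 6.0, 6.0, 6.0, 55.0, 57.0, 58.0]
230 [57.0, 57.0, 50.0, 27.0, 27.0, 26.0, 44.0, 57.0, 56.0, 57.0]
236 [57.0, 57.0, 53.0, 40.0, 79.0, 79.0, 78.0, 77.0, 58.0, 58.0]
242 [57.0, 58.0, 55.0, 51.0, 88.0, 88.0, 86.0, 87.0, 58.0, 56.0]
plugL 0.5 -15.3
plugR 0.5 11.5
ringL 1.8 -23.6
ringR 1.7 19.8
ringtop 22.0 -1.7
plugtop 12.6 -1.7
kwtop 8.9 -1.7
```

```bash
python3 -m crank '[[-1,-1,-1.5,0,0],[-1,-1,-1.5,4,0],[-1,-1,-1.5,8,0],[-1,-1,-1.5,11,0],[-1,-1,-1.5,13,0],[-1,-1,-1.5,15,0],[-1,-1,-1.5,15,0],[-1,-1,-1.5,15,0]]'
```

```text
time: 11.17
tool_pos: [0.4729, -0.0539, 0.2684]
tool_rot: [3.142, -0.001, 2.942]
contact_force: [-1.7, 0.5, -1.7]
opening: 0.012
grip_force: 45.0
```

The tip is 6–7 mm into the keyway with almost no force. I'll keep pushing, with a small wiggle.

```bash
python3 -m crank '[[-1,0,0,2,0.02],[-1,0,0,4,-0.02],[-1,0,0,6,0.02],[-1,0,0,8,-0.02],[-1,0,0,10,0.02],[-1,0,0,12,-0.02],[-1,0,0,12,0]]'
```

```text
time: 11.75
tool_pos: [0.4729, -0.0539, 0.2572]
tool_rot: [-3.142, -0.001, 2.943]
contact_force: [-4.3, 2.3, 3.9]
opening: 0.0114
grip_force: 45.0
```

```bash
python3 -m crank '[[-1,0,0,2,0.02],[-1,0,0,4,-0.02],[-1,0,0,6,0.02],[-1,0,0,8,-0.02],[-1,0,0,10,0.02],[-1,0,0,11,-0.02],[-1,0,0,12,0],[-1,0,0,12,0]]'
```

```text
time: 12.42
tool_pos: [0.4728, -0.0538, 0.2469]
tool_rot: [3.142, 0.0, 2.94]
contact_force: [-9.1, 3.5, 24.4]
opening: 0.0116
grip_force: 45.0
```

```bash
python3 -m crank '[[-1,0.5,0.3,0,0.1],[-1,1,0.5,0,0.22],[-1,1,0.5,0,0.34],[-1,1,0.5,0,0.46],[-1,1,0.5,0,0.58],[-1,1,0.5,0,0.7],[-1,1,0.5,0,0.82],[-1,1,0.5,0,0.94],[-1,1,0.5,0,1.06],[-1,1,0.5,0,1.18],[-1,1,0.5,0,1.3],[-1,1,0.5,0,1.4]]' && python3 -c "
from h import *
s=telemetry.observe(); print(s['torque'],s['contact_force'],s['tool_rot'])"
```

```text
time: 13.42
tool_pos: [0.4724, -0.0531, 0.247]
tool_rot: [3.14, 0.0, 1.535]
contact_force: [-7.6, 4.5, 22.4]
opening: 0.0117
grip_force: 45.0
[0.79464377 1.13151464 0.15179049] [-7.62971012  4.50389093 22.40085988] [3.13960058e+00 1.99521070e-04 1.53515450e+00]
```

```bash
for i in 1; do python3 -m crank '[[-1,0.5,0.3,0,0.06],[-1,0.5,0.3,0,0.12],[-1,0.5,0.3,0,0.15],[-1,0.5,0.3,0,0.15],[-1,0.5,0.3,0,0.15]]'; python3 -c "
from h import *
s=telemetry.observe(); print(s['torque'],s['contact_force'],s['tool_rot'])"; done
```

```text
time: 13.83
tool_pos: [0.4726, -0.0529, 0.247]
tool_rot: [3.14, 0.001, 1.391]
contact_force: [-7.8, 2.4, 23.2]
opening: 0.0119
grip_force: 45.0
[0.30817452 1.43977962 0.06847897] [-7.75946862  2.37531626 23.21355591] [3.14011031e+00 6.81686928e-04 1.39133544e+00]
```

```bash
python3 -m crank '[[-1,0,0,0,0.04],[-1,0,0,0,0.08],[-1,0,0,0,0.1],[-1,0,0,0,0.1]]'; python3 - <<'E'
from h import *
s=telemetry.observe(); print(s['torque'],s['contact_force'],s['tool_rot'],s["joint_efforts"][5])
im,d=vision.read_camera("wrist"); C=cal("wrist"); im2,_=vision.read_camera("side"); s=telemetry.observe(); print(s['torque'],s["joint_efforts"][5])
A=cv2.resize(im2[151:221,297:367],(400,400),interpolation=cv2.INTER_CUBIC); B=cv2.resize(im[190:310,220:340],(400,400),interpolation=cv2.INTER_CUBIC)
save("w6",np.hstack([A,B]))
E
```

```text
time: 14.17
tool_pos: [0.4726, -0.0528, 0.247]
tool_rot: [3.14, 0.001, 1.291]
contact_force: [-7.7, 2.3, 22.6]
opening: 0.0118
grip_force: 45.1
[0.38204447 1.49949124 0.48213599] [-7.71967052  2.2593816  22.61789662] [3.13984868e+00 6.16649431e-04 1.29120887e+00] 0.7753917016088963
[0.39331214 1.45312559 0.48405153] 0.4813716933131218
```

View pics/w6.png

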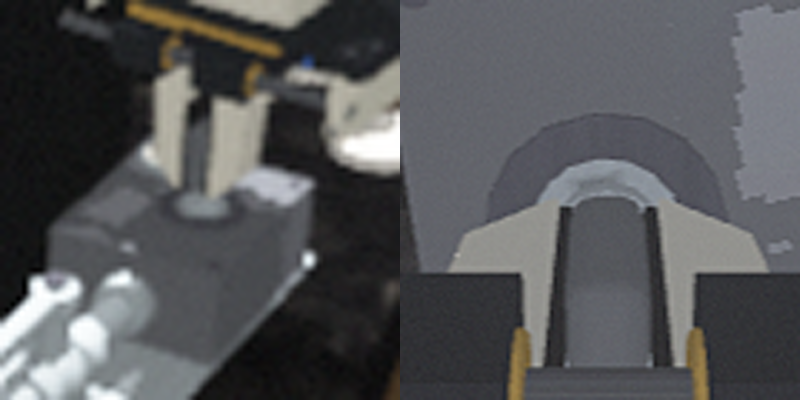

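The torque has risen to 0.48 N m, well above the spring's 0.12 N m, so the key is at the stop. The shoulder sits on the plug face inside the ring, pressed down with 23 N, and the bow is firm between the pads. The lever at (50,290) in the left crop still lies along the pipe.

```bash
python3 -c "
from cell import ticket
print(ticket.hand_in())"
```

```text
the job is handed in; nothing more can be done
None
```

The job is handed in at about 14 s: the valve lever lies along the pipe, and the key is fully home, turned to its stop and still gripped. The cups, jug, tamper and pager were not touched.

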